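Lock a power module in its bench fixture with a wedge key

TASK

Lock the power module in its clamping fixture: take the thick wedge key (the one with the bigger head) from the rack, stand it upright, point down, in the slot between the module and the fixture's inclined cheek, and let go of it. Then tap or press it down on its head, gently, with the closed fingertips until the module has slid back against its stop pad and the wedge is jammed tight, and take the hand away. Too hard cracks the module's case, so stop at a firm push of about 12 N; do not press on the module and leave the other things on the bench alone.

Things in the scene. Friction and masses are not known exactly. Their poses are not given: they have to be found in the camera images.
- wedge: Thick T-shaped steel wedge key, 84 mm tall, 90 g, hanging by its head in the rack. Origin: under the centre of its point; z up to the head. Shank 30 mm wide (y); a 4 mm nose 2.5 mm thick, then 62 mm of taper: 5 mm thick just above the nose, 1 mm more per 7 mm up, 13.9 mm under the head. The -x face (x = -2.5 mm) is upright, the +x face slopes outward going up
- wedge_head (a point): centre of the top of the thick key's head, where it is tapped; 2.2 mm to +x of the key's origin and 84 mm above it. The head is a block 26 mm (x) by 40 mm (y) by 18 mm high, to be gripped by its sides; its underside rests on the rack's plate, so the fingers reach no lower. In the slot, over 22 N of push on the jammed key is too hard
- fixture: Metal clamping fixture, fixed; base 176 (x) by 120 (y) by 8 mm. Origin: centre of its underside. Along x from - to +: stop block with a sprung brass pad (face at about x = -50 mm), the module's nest, the wedge slot, the cheek, whose face is inclined to match the key (key axes along the fixture's). The stop is set 1.5 mm either way anew each time, unmeasured: the locking depth varies by 21 mm
- slot (a point): centre of the top edge of the cheek's inclined face, 64 mm above the bench, fixture x = 19.7 mm, y = 0. The slot lies to its -x, between it and the module's +x face: 6.2 to 10.6 mm wide at the top at the start, 56 mm deep to the base, and 42 mm long in y between two ears. The cheek behind it and its ears are 60 mm high
- module: Grey finned metal module, 60 (x) by 80 (y) by 56 mm high, about 0.35 kg, loose in the nest, axes along the fixture's, 0.6 to 2 mm off the stop pad (90 N/mm spring). Origin: under its centre. A slow push under 4 N sinks the wedge 4 to 14 mm to the pad; then force climbs. A push F squeezes the module by 1 to 2.2 F. Tight: over 9 N stays when let go; over 36 N cracks it
- rack: Black key rack, fixed: top plate 46 (x) by 200 mm (y), its top 75 mm above the bench, with two slots in which the keys hang upright, heads resting on the plate: thick key at y = -50 mm, thin one at y = +50 mm, key axes along the rack's. Origin: centre of its underside
- thin_key: The thin spare key in the rack, same height but head only 18 mm by 40 mm and too thin for this slot; leave it alone. Origin: underside of its point
- flux_jar: amber jar with black cap, 44 mm across, 45 mm high, a bystander; origin under its centre
- solder_reel: steel-coloured solder reel, 64 mm across, 32 mm high, a bystander; origin under its centre
- mouse: black computer mouse, 100 by 58 by 32 mm, a bystander; origin under its centre
- meter: red and black multimeter lying flat, 150 by 78 by 42 mm, a bystander; origin under its centre
- board: blue circuit board, 70 by 50 by 8 mm, a bystander; origin under its centre
Mind the look-alikes: they are no part of the job. Leave any brown or red look-alike of the wedge alone.

How it is judged:
On the way, in this order (a step that is already met when the one before it is completed fails the run):
1. the thick wedge key stands upright in the slot, let go of (z of wedge in the frame of slot below -0.008 m and x of wedge in the frame of slot between -0.012 and 0.001 m and y of wedge in the frame of slot between -0.009 and 0.009 m and angle between wedge's own z axis and vertical below 0.09 rad and contact force between the arm and wedge below 0.1 N), for 0.2 s.
2. it is driven down until it squeezes the module with more than 9 N (z of wedge in the frame of slot below -0.008 m and x of wedge in the frame of slot between -0.012 and 0.001 m and y of wedge in the frame of slot between -0.009 and 0.009 m and angle between wedge's own z axis and vertical below 0.09 rad and contact force between wedge and module above 9 N), for 0.1 s.
At the end, for the whole second after the job is handed in: The thick key stands in the slot, upright within 0.09 rad, point over 8 mm below the slot's top edge and within 9 mm of its middle; untouched, it squeezes the module with over 9 N; the module lies flat and square within 0.05 rad; both at rest (all of step 2 and contact force between the arm and wedge below 0.1 N and angle between the x axis of module and the x axis of fixture, either way round below 0.05 rad and angle between module's own z axis and vertical below 0.05 rad and linear speed of each of wedge, module below 0.01 m/s).
It fails at once if the module is squeezed by the wedge with more than 36 N (contact force between wedge and module above 36 N).
It fails at once if the robot pushes on the wedge with more than 22 N while it is jammed (contact force between the arm and wedge above 22 N and contact force between wedge and module above 9 N).
It fails at once if the robot presses on the module with more than 5 N (contact force between the arm and module above 5 N).
It fails at once if the thin key is moved more than 30 mm (distance of thin_key from where it was at the start of the episode above 0.03 m).
It fails at once if the jar, reel, mouse, multimeter or circuit board is moved more than 30 mm (distance of any of flux_jar, solder_reel, mouse, meter, board from where it was at the start of the episode above 0.03 m).
It also fails if it takes over 51 s, if anything falls off the work surface, if the arm or the gripper's body presses on something with over 40 N, if the wrist force passes 120 N, or if a joint passes its speed limit or range.

ROBOT

A 6-joint arm with a two-finger parallel gripper is mounted at the origin on the work surface. World frame = base frame: x ahead of the robot, y to its left, z up, the work surface at z = 0. Lengths are in m, angles in rad, forces in N, time in s.
With the tool pointing down it reaches from about 0.25 to 0.8 m from the base axis. Payload 3.9 kg.
Tool frame: the origin (TCP) lies midway between the tips of the shut fingers; the grasp point (between the pads) lies manip.pinch_z behind it (manip.pinch_z is the distance from the TCP to the grasp point, in m); z points along the fingers, y is the line along which they close (so a half turn about z gives the same grasp; the last joint's range is limited). The gripper opens to 85 mm and grips with 20 to 120 N. Pads are 22 mm wide; open, the fingers measure 114 mm over their backs; the gripper's body (76 mm by 85 mm) begins 54 mm behind the grasp point. The pads swing forward as they close: fully open they stand 13 mm farther back than shut.
Start: joints at [-1.24, 0.26, -0.138, 1.173, 0, 1.571], TCP at [0.171, -0.497, 0.231] pointing down, gripper open.
Joint ranges: [-2.78, 2.78], [-0.83, 1.72], [-1.28, 1.37], [-1.9, 2.12], [-1.57, 1.48], [-3.14, 3.14]. Speed limits (rad/s): [2.57, 2.57, 3.14, 3.14, 3.14, 3.14].

INTERFACE

Orientations are given as a unit quaternion [w, x, y, z].
In Python, from workcell import sensors, camera, camera_model, manip gives the robot as it stands. The module is installed in compiled form; this text tells all that it offers.
- The arm moves only by the shell command python3 -m jog 'ROWS' [FORCE]. ROWS is JSON, a list of rows, each a list of 5 numbers: the shift along the tool's x, y, z in m, then the turn about the tool's z in rad, then the finger opening in m, from 0 to 0.0854. A call has 1 to 5 rows; each row is the pose to reach, as a shift and turn from the pose commanded when the call began, along the tool's axes at that moment; what a row does not reach only later rows make up. A row lasts 1/12 s, in which the tool goes at most 41.7 mm and 7.16 degrees, less where a joint would pass 70% of its speed; a pose out of reach is approached as far as the arm can. A call with a gripper value outside its range is refused whole. The fingers move at their own pace and stop on an object; FORCE is the grip in N (left out, the last holds). Time passes only in rows, so rows that repeat a pose let the fingers close. It gives the time, the measured TCP pose, the force, the opening and the grip force at its end, in the units of the state.
- sensors.observe(): the state, without advancing time (a new reading comes with each control period).
- camera(name): name is "scene" or "top" or "wrist"; returns the picture (384x512x3 uint8, red, green, blue); there is no depth.
- camera_model(name): a dict with "K" (3x3 intrinsics, pixels), "k1" (the pictures are not rectified: a ray, as slopes to the right and down, at radius r is drawn at 1 + k1 r^2 times it, then the intrinsics apply), "origin" and "rotation" of the camera in the world. Camera axes: x right, y up, looking along -z (the intrinsics and any distortion apply to the point x, -y, -z); pixel columns grow to the right and rows downward; lengths in m; the calibration is good to about 2 mm. A picture is of the moment at which its call begins: read the wrist's pose just before it. camera_model takes no time and is no camera call; for the wrist camera it gives the pose at the moment of the call.
- manip.close_job(): hands the job in; it is judged then, once.
The state is a dict: "time": time; "qpos": joint angles; "qd": joint speeds; "effort": joint torques, N m; "ee_pos": TCP position; "orientation": TCP orientation; "force": force on the tool from outside, world axes, zero at the start; "moment": the same for the moment, N m; "gripper_width": finger opening in m; "gripper_force": force on a finger pad.
Only numpy, scipy, OpenCV 4.12 (cv2) and the standard library are available. Lean on these libraries where they do the work, as an engineer would, in place of code of your own. Each camera call takes 0.05 s, during which the arm holds its last target. There are 200 camera calls.

## Working session

There is one attempt and no reset: what is moved stays moved. The work goes in short steps, Python scripts to look and compute and a shell command to move; the robot and the scene stay as the last step left them, time stands still between calls to the robot, and variables do not carry over. Pictures are saved under pics/ and viewed, at most 10 in all, crops included, and the job is handed in when it is done.

```bash
mkdir -p pics; cat > h.py <<'E'
import numpy as np, cv2
from workcell import sensors, camera, camera_model, manip
def snap(n,f):
    m=camera_model(n); im=camera(n); cv2.imwrite('pics/'+f,im[:,:,::-1]); 
    np.savez('pics/'+f+'.npz',im=im,**{k:np.array(m[k]) for k in('K','k1','origin','rotation')}); return im,m
def load(f):
    d=np.load('pics/'+f+'.npz'); return d['im'],d
def ray(m,uv):
    K=np.array(m['K']);k1=float(m['k1'])
    d=(np.array(uv,float)-K[:2,2])/[K[0,0],K[1,1]]
    s=d.copy()
    for _ in range(20): s=d/(1+k1*(s@s))
    return np.array(m['origin']),np.array(m['rotation'])@np.array([s[0],-s[1],-1])
def onz(m,uv,z):
    o,d=ray(m,uv); return o+d*(z-o[2])/d[2]
def proj(m,p):
    K=np.array(m['K']);q=np.array(m['rotation']).T@(np.array(p)-np.array(m['origin']))
    s=np.array([q[0],-q[1]])/-q[2]; s=s*(1+float(m['k1'])*(s@s)); return s*[K[0,0],K[1,1]]+K[:2,2]
E
python3 - <<'E'
from h import *
a,m=snap('top','top0.png'); b,m2=snap('scene','scene0.png')
for q in(m,m2): print(q['K'],q['k1'],q['origin'],q['rotation'])
print(manip.pinch_z, sensors.observe())
E
```

```text
[[383.22889331   0.         257.14102561]
 [  0.         383.22889331 190.65810931]
 [  0.           0.           1.        ]] -0.08261249843128879 [ 0.44949305 -0.00742325  1.45478202] [-0.70637052 -0.034097    0.01831905  0.7067832 ]
[[386.86846598   0.         254.85639605]
 [  0.         386.86846598 187.00498576]
 [  0.           0.           1.        ]] -0.049357496034577335 [1.39009181 0.3505722  0.9127883 ] [0.51848961 0.22207165 0.34111005 0.75199511]
0.0187 {'time': 0.1, 'qpos': array([-1.23998894e+00,  2.60614500e-01, -1.39200990e-01,  1.17269517e+00,
       -1.02220793e-06,  1.57080671e+00]), 'qd': array([-0.00037995, -0.00101583,  0.00488016,  0.00153009,  0.00065722,
       -0.0005152 ]), 'effort': array([ 9.79566066e-04, -4.06507659e+01,  2.54528153e+01,  1.00663278e-02,
       -2.45994295e-05,  3.54763621e-06]), 'ee_pos': array([ 0.17033193, -0.49597779,  0.23056492]), 'orientation': array([-8.45385078e-04,  9.86352459e-01,  1.64645350e-01, -1.41641785e-04]), 'force': array([ 0.08407294, -0.48013494,  0.36019076]), 'moment': array([ 0.0415643 , -0.03144157, -0.02162586]), 'gripper_force': 0.0, 'gripper_width': 0.0853942880058901}
```

View pics/top0.png

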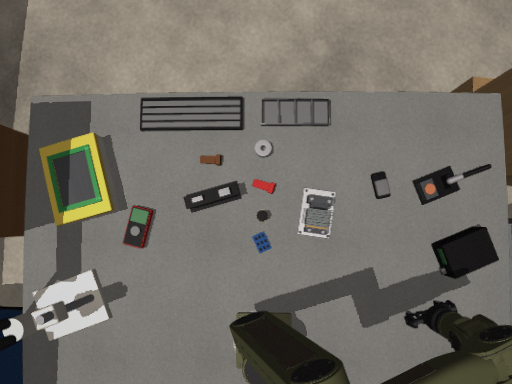

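View pics/scene0.png

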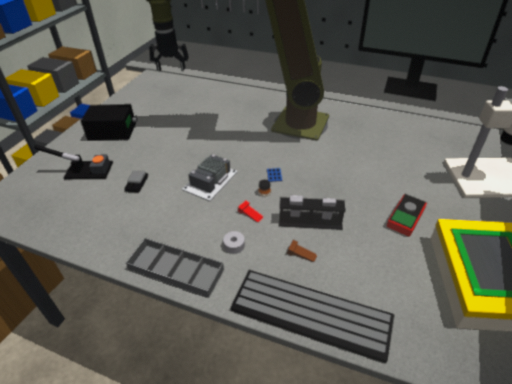

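The top view shows the rack near (215,195) with two light heads at (196,198) and (224,191), and the fixture near (317,213). A red look-alike lies at (264,186) and a brown one at (211,160); neither hangs in the rack, so I'll leave both alone. I'll enlarge a crop to tell the thick key from the thin one.

```bash
python3 - <<'E'
s=open('h.py').read()
s=s.replace("import numpy as np, cv2","import numpy as np, cv2\nfrom scipy.spatial.transform import Rotation as Ro\ndef RM(m):\n    q=np.array(m['rotation'],float)\n    return q if q.shape==(3,3) else Ro.from_quat(q[[1,2,3,0]]).as_matrix()")
s=s.replace("np.array(m['rotation'])@","RM(m)@").replace("np.array(m['rotation']).T","RM(m).T")
open('h.py','w').write(s)
from h import *
a,m=load('top0.png'); b,m2=load('scene0.png')
A=cv2.resize(a[175:245,178:345],None,fx=4.7,fy=4.7,interpolation=cv2.INTER_CUBIC)
B=cv2.resize(b[150:235,180:350],(A.shape[1],270),interpolation=cv2.INTER_CUBIC)
C=np.vstack([A,B])[:600]; cv2.imwrite('pics/crop0.png',C[:,:,::-1]); print(C.shape)
for n,uv,z in(('k1',(196,198),.093),('k2',(224,191),.093),('fix',(317,213),.03)): print(n,onz(m,uv,z))
g=a.astype(int)
reg=g[175:220,180:250]; M=(reg.min(2)>110).astype(np.uint8)
for c in cv2.findContours(M,0,2)[0]:
    if cv2.contourArea(c)>5: print('head',cv2.minAreaRect(c),cv2.contourArea(c))
E
```

```text
(599, 785, 3)
k1 [0.52463192 0.24190293 0.093     ]
k2 [0.54961748 0.14144423 0.093     ]
fix [ 0.47195789 -0.19765562  0.03      ]
head ((34.5, 22.0), (44.0, 69.0), 90.0) 3036.0
```

View pics/crop0.png

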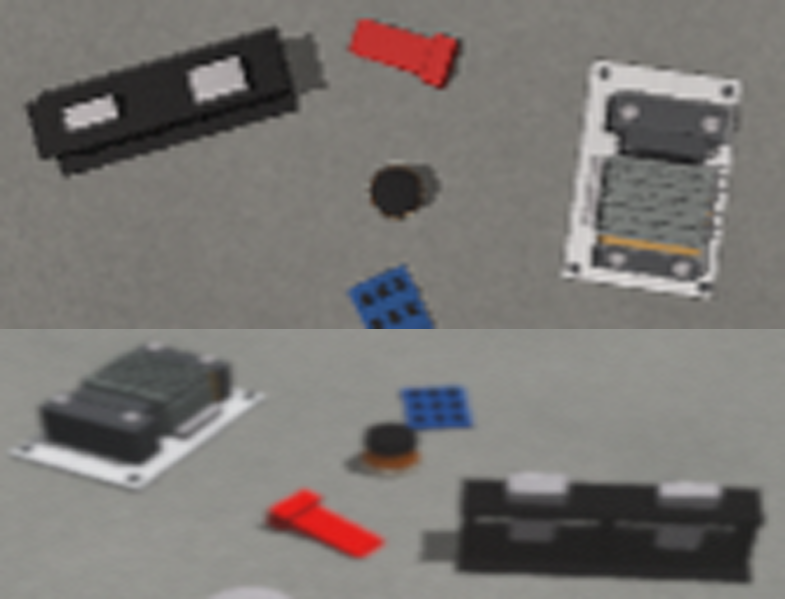

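The thick key is the head at about (224,191.6): its head is wider (26 mm vs 18 mm) than the one at (197.5,199). The red and brown look-alikes lie flat outside the rack. The rack's +y points image left, so yaw is about +14°. The fixture's cheek is at the top with the brass pad at the bottom, so its yaw is about −8°. Next I'll fetch the measurements and move.

```bash
cat >> h.py <<'E'
def delta(x,y,z,yawx):
    "tool-frame shift and turn (about tool z) to the world TCP target, tool down, tool x at yawx deg"
    s=sensors.observe(); q=s['orientation']; R=Ro.from_quat(q[[1,2,3,0]]).as_matrix()
    d=R.T@(np.array([x,y,z])-s['ee_pos']); c=np.radians(yawx)
    xd=R.T@np.array([np.cos(c),np.sin(c),0]); 
    print('t',round(s['time'],2),'tcp',s['ee_pos'].round(4),'yawx',np.degrees(np.arctan2(R[1,0],R[0,0])).round(2),'zax',R[:,2].round(4),'DELTA',d.round(4),'turn',np.arctan2(xd[1],xd[0]).round(4),'F',s['force'].round(2),'w',round(s['gripper_width'],4))
E
python3 - <<'E'
from h import *
a,m=load('top0.png'); g=a.astype(int)
def rects(M,lo,z,off):
    for c in cv2.findContours(M.astype(np.uint8),0,1)[0]:
        if cv2.contourArea(c)>lo:
            r=cv2.minAreaRect(c); P=[onz(m,p+np.array(off),z)[:2] for p in cv2.boxPoints(r)]
            print(np.round(np.mean(P,0),4),np.round(P,4).tolist(),[np.degrees(np.arctan2(*(P[i+1]-P[i])[::-1])).round(1) for i in(0,1)])
rects(g[183:210,185:242].min(2)>140,8,.093,(185,183))
rects(g[184:242,295:340].min(2)>150,100,.008,(295,184))
w=camera_model('wrist'); s=sensors.observe(); R=Ro.from_quat(s['orientation'][[1,2,3,0]]).as_matrix()
print('cam in tool',R.T@(np.array(w['origin'])-s['ee_pos']),(R.T@RM(w)).round(3),w['K'])
delta(.55,.141,.24,104)
E
```

```text
[0.5227 0.2388] [[0.5239, 0.2585], [0.5354, 0.224], [0.5214, 0.2192], [0.5099, 0.2536]] [np.float64(-71.6), np.float64(-160.9)]
[0.5482 0.1422] [[0.5532, 0.163], [0.5647, 0.1286], [0.5431, 0.1213], [0.5317, 0.1557]] [np.float64(-71.6), np.float64(-161.3)]
[ 0.4743 -0.1967] [[0.3968, -0.123], [0.5703, -0.1509], [0.5516, -0.2708], [0.3784, -0.2419]] [np.float64(-9.1), np.float64(-98.9)]
cam in tool [ 8.09303675e-02  8.97848245e-05 -1.42699223e-01] [[ 0.001  0.948  0.318]
 [ 1.    -0.001  0.001]
 [ 0.001  0.318 -0.948]] [[312.62680463   0.         255.7434629 ]
 [  0.         312.62680463 190.88264172]
 [  0.           0.           1.        ]]
t 0.1 tcp [ 0.1703 -0.496   0.2306] yawx 18.95 zax [-6.0e-04  1.6e-03 -1.0e+00] DELTA [ 0.566  -0.4791 -0.0086] turn -1.4843 F [ 0.08 -0.48  0.36] w 0.0854
```

```bash
python3 -c "
from h import *
delta(.49,-.197,.20,81)"
```

```text
t 0.1 tcp [ 0.1703 -0.496   0.2306] yawx 18.95 zax [-6.0e-04  1.6e-03 -1.0e+00] DELTA [ 0.3994 -0.1789  0.0309] turn -1.0829 F [ 0.08 -0.48  0.36] w 0.0854
```

```bash
python3 -m jog '[[0.4,-0.179,0.03,-1.08,0.0854],[0.4,-0.179,0.03,-1.08,0.0854],[0.4,-0.179,0.03,-1.08,0.0854],[0.4,-0.179,0.03,-1.08,0.0854],[0.4,-0.179,0.03,-1.08,0.0854]]' 
python3 -c "
from h import *
delta(.49,-.197,.20,81)"
```

```text
time: 0.52
ee_pos: [0.323, -0.353, 0.2166]
orientation: [-0.0, 0.887, 0.462, -0.0]
force: [0.4, -0.9, 0.8]
gripper_width: 0.0855
gripper_force: 0.0
t 0.52 tcp [ 0.323  -0.353   0.2166] yawx 55.07 zax [-4.e-04  5.e-04 -1.e+00] DELTA [0.2235 0.0476 0.0166] turn -0.4526 F [ 0.37 -0.94  0.76] w 0.0855
```

```bash
python3 -m jog '[[0.223,0.048,0.017,-0.453,0.0854],[0.223,0.048,0.017,-0.453,0.0854],[0.223,0.048,0.017,-0.453,0.0854],[0.223,0.048,0.017,-0.453,0.0854],[0.223,0.048,0.017,-0.453,0.0854]]' >/dev/null
python3 -m jog '[[0,0,0,0,0.0854],[0,0,0,0,0.0854],[0,0,0,0,0.0854]]' >/dev/null
python3 -c "
from h import *
delta(.49,-.197,.20,81)
im,m=snap('wrist','w1.png')"
```

```text
t 1.18 tcp [ 0.4746 -0.2137  0.2011] yawx 80.76 zax [-1.8e-03  1.0e-04 -1.0e+00] DELTA [0.019  0.0125 0.0011] turn -0.0043 F [-0.05 -0.32 -0.95] w 0.0851
```

View pics/w1.png

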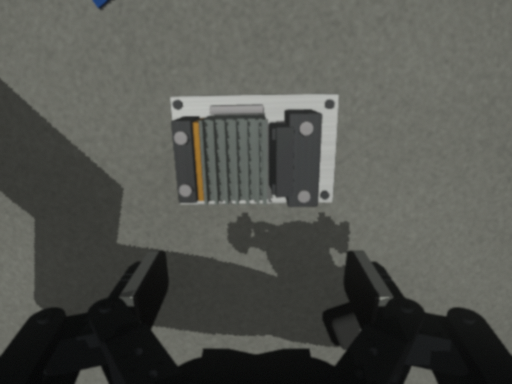

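The wrist picture shows the fixture: white base from (170,96) to (338,203), brass pad at x≈199, module fins to x≈268, the dark slot at about 271–287, and the cheek to 321. I'll measure the base and crop the slot.

```bash
cat >> h.py <<'E'
def base(im,m,thr=150):
    g=im.astype(int); M=((g.min(2)>thr)).astype(np.uint8)
    n,L,st,_=cv2.connectedComponentsWithStats(M); i=1+np.argmax(st[1:,4])
    ys,xs=np.where(L==i); h=cv2.convexHull(np.c_[xs,ys].astype(np.float32))[:,0]
    W=np.array([onz(m,p,.008)[:2] for p in h]).astype(np.float32)
    r=cv2.minAreaRect(W*1000); print('base',r,st[i])
    return r
def crop(im,x0,y0,x1,y1,f,name):
    C=cv2.resize(im[y0:y1,x0:x1],None,fx=f,fy=f,interpolation=cv2.INTER_CUBIC); C=cv2.convertScaleAbs(C,alpha=1.5,beta=10); cv2.imwrite('pics/'+name,C[:,:,::-1])
E
python3 - <<'E'
from h import *
im,m=load('w1.png'); base(im,m); base(im,m,165)
crop(im,165,90,345,210,4.4,'c1.png')
# predicted slot features
E
```

```text
base ((474.7752685546875, -198.64910888671875), (117.22620391845703, 175.80877685546875), 81.1064453125) [ 171   95  167  107 3524]
base ((475.36785888671875, -193.72344970703125), (106.37139892578125, 173.5548553466797), 81.4593276977539) [ 172   95  166   98 3054]
```

View pics/c1.png

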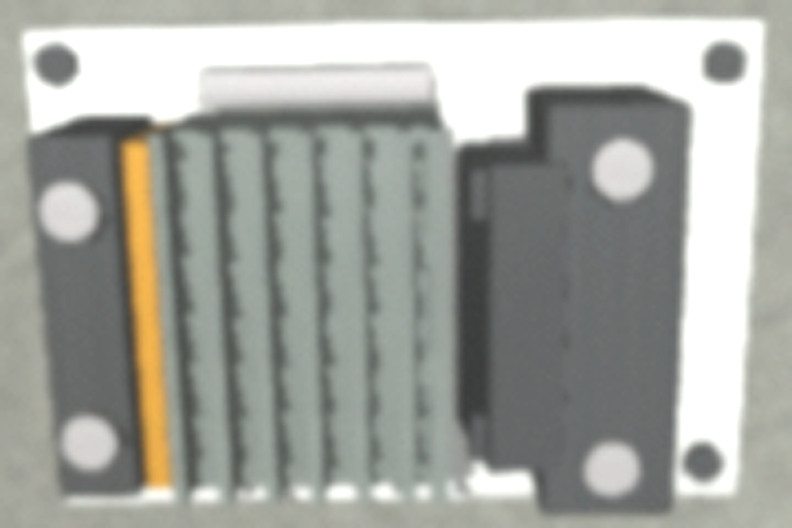

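```bash
python3 - <<'E'
from h import *
im,m=load('w1.png')
c=np.radians(-8.9); R=np.array([[np.cos(c),-np.sin(c)],[np.sin(c),np.cos(c)]]); o=np.array([.4750,-.198])
for n,(u,v),z in [('cheek edge up',(490,170),.064),('cheek edge dn',(488,468),.062),('mod edge up',(450,140),.056),('mod edge dn',(460,440),.056),('ear up',(478,165),.06),('ear dn',(480,455),.06),('ear inner up',(480,218),.06),('ear inner dn',(480,418),.06),
 ('hole',(55,64),.008),('hole',(723,62),.008),('hole',(703,461),.008),('corner',(22,30),.008),('corner',(766,20),.008),('corner',(738,494),.008),('corner',(62,503),.008)]:
    p=onz(m,(165+u/4.4-.5+.5/4.4,90+v/4.4-.5+.5/4.4),z)[:2]; print(n,p.round(4),(R.T@(p-o)*1000).round(1))
p=o+R@[.0197,0]; print('slot',p)
delta(.548,.1415,.20,104.5)
E
```

```text
cheek edge up [ 0.4988 -0.1708] [19.3 30.6]
cheek edge dn [ 0.4894 -0.2345] [ 19.9 -33.8]
mod edge up [ 0.4918 -0.1645] [11.4 35.7]
mod edge dn [ 0.4843 -0.2292] [ 14.  -29.4]
ear up [ 0.4966 -0.1699] [17.  31.1]
ear dn [ 0.4881 -0.232 ] [ 18.2 -31.5]
ear inner up [ 0.4955 -0.1807] [17.6 20.2]
ear inner dn [ 0.4893 -0.2236] [ 18.1 -23.1]
hole [ 0.4025 -0.1366] [-81.1  49.4]
hole [ 0.5594 -0.1615] [77.7 49.1]
hole [ 0.5452 -0.2608] [ 79.1 -51.2]
corner [ 0.3966 -0.1276] [-88.4  57.4]
corner [ 0.5704 -0.1534] [87.4 58.8]
corner [ 0.5535 -0.2714] [ 88.9 -60.4]
corner [ 0.3782 -0.2458] [-88.2 -62.2]
slot [ 0.49446281 -0.20104779]
t 1.23 tcp [ 0.4743 -0.2144  0.2013] yawx 80.67 zax [-0.0014  0.     -1.    ] DELTA [0.3631 0.0151 0.0012] turn -0.4159 F [-0.6   0.18 -0.13] w 0.0855
```

```bash
python3 -m jog '[[0.363,0.015,0.001,-0.416,0.0854],[0.363,0.015,0.001,-0.416,0.0854],[0.363,0.015,0.001,-0.416,0.0854],[0.363,0.015,0.001,-0.416,0.0854],[0.363,0.015,0.001,-0.416,0.0854]]' >/dev/null
python3 -c "
from h import *
delta(.54,.08,.20,104.5)"
```

```text
t 1.65 tcp [ 0.5167 -0.0102  0.2014] yawx 104.4 zax [ 2.e-04 -3.e-04 -1.e+00] DELTA [0.0816 0.045  0.0013] turn -0.0017 F [ 0.66 -1.25 -0.09] w 0.0854
```

```bash
python3 -m jog '[[0.1,0.057,0.02,-0.002,0.0854],[0.1,0.057,0.02,-0.002,0.0854],[0.1,0.057,0.02,-0.002,0.0854],[0.1,0.057,0.02,-0.002,0.0854],[0.1,0.057,0.02,-0.002,0.0854]]' >/dev/null
python3 -m jog '[[0,0,0,0,0.0854],[0,0,0,0,0.0854]]' >/dev/null
python3 -c "
from h import *
delta(.548,.1415,.20,104.5)
im,m=snap('wrist','w2.png')
print(proj(m,(.548,.1415,.093)),proj(m,(.523,.239,.093)))
g=im.astype(int)
M=(g.min(2)>150).astype(np.uint8)
for c in cv2.findContours(M,0,1)[0]:
  if cv2.contourArea(c)>60:
    W=np.array([onz(m,p,.093)[:2] for p in c[:,0].astype(float)])
    print(cv2.minAreaRect((W*1000).astype(np.float32)), c[:,0].min(0),c[:,0].max(0))
"
```

```text
t 2.23 tcp [0.547  0.0991 0.1813] yawx 104.5 zax [-1.e-04 -5.e-04 -1.e+00] DELTA [ 0.0408  0.0115 -0.0187] turn 0.0 F [-0.59 -1.26  0.23] w 0.0852
[272.36765218 144.43476855] [274.948011    -5.81022681]
((546.544677734375, 146.69595336914062), (21.189008712768555, 22.18735122680664), 14.685769081115723) [258 122] [287 152]
((525.7674560546875, 228.00698852539062), (14.170319557189941, 15.569671630859375), 14.902729988098145) [264   0] [285  25]
```

View pics/w2.png

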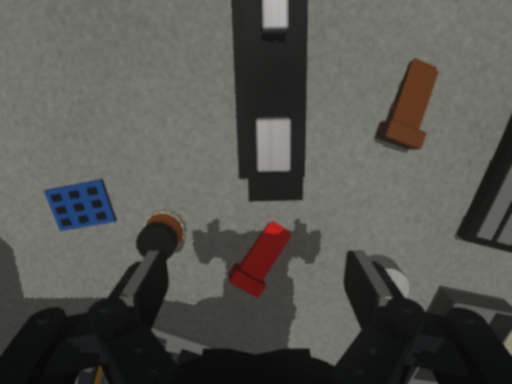

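The thick key's head shows at (256–291, 118–172), with the thin one at the top edge. The red and brown look-alikes lie flat beside the rack, and the jar at (160,235) is lower than the fingertips will go.

```bash
python3 - <<'E'
from h import *
im,m=load('w2.png'); g=im.astype(int).min(2)
print(g[145,248:300].tolist()); print(g[108:182,272].tolist())
M=np.zeros(g.shape,np.uint8); M[105:185,245:300]=g[105:185,245:300]>100
for c in cv2.findContours(M,0,1)[0]:
  if cv2.contourArea(c)>60:
    W=np.array([onz(m,p,.093)[:2] for p in c[:,0].astype(float)])
    r=cv2.minAreaRect((W*1000).astype(np.float32)); print(r,c[:,0].min(0),c[:,0].max(0))
    delta(r[0][0]/1000,r[0][1]/1000,.0775,104.6)
E
```

```text
[32, 33, 32, 33, 33, 34, 35, 49, 81, 113, 138, 150, 152, 153, 151, 151, 153, 151, 150, 149, 148, 146, 145, 144, 146, 147, 149, 151, 151, 151, 151, 149, 149, 149, 149, 150, 148, 147, 147, 147, 143, 125, 91, 56, 39, 33, 33, 34, 34, 34, 32, 35]
[32, 32, 31, 32, 32, 31, 32, 34, 41, 57, 76, 103, 130, 145, 149, 151, 152, 151, 150, 150, 150, 151, 151, 150, 149, 149, 148, 150, 149, 148, 147, 148, 147, 147, 146, 145, 147, 146, 145, 146, 144, 145, 144, 144, 144, 143, 144, 143, 142, 141, 142, 141, 141, 142, 141, 140, 141, 141, 139, 140, 139, 132, 114, 79, 46, 34, 31, 30, 32, 31, 30, 31, 31, 31]
((548.4705810546875, 141.09645080566406), (24.158329010009766, 38.86790466308594), 16.28544807434082) [256 119] [289 170]
t 2.28 tcp [0.5471 0.0992 0.1814] yawx 104.5 zax [ 1.e-04 -3.e-04 -1.e+00] DELTA [0.0403 0.0118 0.1039] turn -0.0018 F [-0.05  0.33  0.12] w 0.0851
```

```bash
python3 -m jog '[[0.0405,0.012,0.03,-0.002,0.0854],[0.0405,0.012,0.06,-0.002,0.0854],[0.0405,0.012,0.09,-0.002,0.0854],[0.0405,0.012,0.104,-0.002,0.0854],[0.0405,0.012,0.104,-0.002,0.0854]]' 40 
python3 -c "
from h import *
delta(.5485,.1411,.0775,104.6)"
```

```text
time: 2.7
ee_pos: [0.5455, 0.1413, 0.0736]
orientation: [-0.002, 0.611, 0.792, -0.003]
force: [0.2, 0.1, -0.5]
gripper_width: 0.0853
gripper_force: 0.0
t 2.7 tcp [0.5455 0.1413 0.0736] yawx 104.68 zax [-0.0072 -0.002  -1.    ] DELTA [-0.001   0.0029 -0.0039] turn 0.0014 F [ 0.24  0.14 -0.46] w 0.0853
```

```bash
python3 -m jog '[[0,0.001,-0.001,0,0.0854],[0,0.001,-0.001,0,0.0854],[0,0.001,-0.001,0,0.0854]]' >/dev/null
python3 -c "
from h import *
delta(.5485,.1411,.0775,104.6)"
```

```text
t 2.95 tcp [0.5516 0.1435 0.0801] yawx 104.72 zax [ 0.0039  0.001  -1.    ] DELTA [-0.0015 -0.0036  0.0026] turn 0.0021 F [-0.27 -0.39  0.05] w 0.0855
```

```bash
python3 -m jog '[[0,-0.001,0,0,0.0854],[0,-0.001,0,0,0.0854],[0,-0.001,0,0,0.0854],[0,-0.001,0,0,0.0854],[0,-0.001,0,0,0.0854]]' >/dev/null
python3 -c "
from h import *
delta(.5485,.1411,.0775,104.6)"
```

```text
t 3.37 tcp [0.5488 0.1435 0.0782] yawx 104.79 zax [ 3.e-04  1.e-04 -1.e+00] DELTA [-0.0022 -0.0009  0.0007] turn 0.0032 F [-0.01  0.02  0.37] w 0.0854
```

Settled. Correct by the small offset, then close.

```bash
python3 -m jog '[[-0.002,-0.001,0.0005,0.003,0.0854],[-0.002,-0.001,0.0005,0.003,0.0854],[-0.002,-0.001,0.0005,0.003,0.03],[-0.002,-0.001,0.0005,0.003,0.02],[-0.002,-0.001,0.0005,0.003,0.02]]' 40
python3 -m jog '[[0,0,0,0,0.02],[0,0,0,0,0.02],[0,0,0,0,0.02],[0,0,0,0,0.02],[0,0,0,0,0.02]]'
python3 -m jog '[[0,0,0,0,0.02],[0,0,0,0,0.02],[0,0,0,0,0.02]]'
```

```text
time: 3.78
ee_pos: [0.5483, 0.1412, 0.0774]
orientation: [-0.0, 0.611, 0.791, -0.0]
force: [-0.1, 0.5, 0.4]
gripper_width: 0.0519
gripper_force: 0.0
time: 4.2
ee_pos: [0.5486, 0.1413, 0.0777]
orientation: [0.0, 0.611, 0.791, 0.0]
force: [0.2, 0.5, 1.9]
gripper_width: 0.0252
gripper_force: 40.2
time: 4.45
ee_pos: [0.5486, 0.1413, 0.0777]
orientation: [0.0, 0.611, 0.791, 0.0]
force: [0.4, 0.0, 2.2]
gripper_width: 0.0251
gripper_force: 40.3
```

```bash
python3 -m jog '[[0,0,-0.02,0,0.02],[0,0,-0.04,0,0.02],[0,0,-0.06,0,0.02],[0,0,-0.08,0,0.02],[0,0,-0.1,0,0.02]]'
python3 -m jog '[[0,0,-0.01,0,0.02],[0,0,-0.02,0,0.02],[0,0,-0.02,0,0.02],[0,0,-0.02,0,0.02]]'
python3 -c "
from h import *
delta(.5,-.1,.195,81.3)
im,m=snap('wrist','w3.png')"
```

```text
time: 4.87
ee_pos: [0.5475, 0.141, 0.1778]
orientation: [-0.001, 0.611, 0.791, -0.001]
force: [-0.1, 0.1, -1.1]
gripper_width: 0.0247
gripper_force: 41.4
time: 5.2
ee_pos: [0.5481, 0.1412, 0.1971]
orientation: [-0.0, 0.611, 0.791, -0.0]
force: [0.7, -1.1, -1.5]
gripper_width: 0.025
gripper_force: 41.4
t 5.2 tcp [0.5481 0.1412 0.1971] yawx 104.61 zax [-4.e-04 -1.e-04 -1.e+00] DELTA [-0.2213 -0.1074  0.0021] turn 0.4068 F [ 0.68 -1.1  -1.53] w 0.025
```

View pics/w3.png

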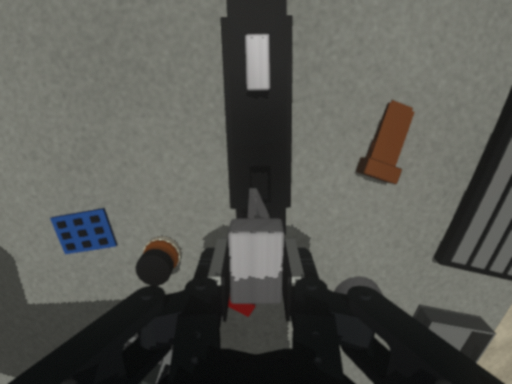

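The key is held cleanly, with its shank tip at (255,190) below the head. Its upright face is on the left and its taper on the right, which is the right way round. Now I'll carry it to the fixture.

```bash
python3 -m jog '[[-0.02,-0.01,0,0.05,0.02],[-0.045,-0.022,0,0.12,0.02],[-0.075,-0.036,0,0.2,0.02],[-0.105,-0.05,0,0.28,0.02],[-0.135,-0.065,0,0.35,0.02]]' >/dev/null
python3 -m jog '[[-0.025,0,0,0.02,0.02],[-0.05,0,0,0.05,0.02],[-0.07,0,0,0.05,0.02],[-0.085,0,0,0.05,0.02],[-0.09,0,0,0.05,0.02]]'
python3 -c "
from h import *
delta(.4924,-.202,.18,81.3)"
```

```text
time: 6.08
ee_pos: [0.5096, -0.0973, 0.196]
orientation: [-0.001, 0.757, 0.653, -0.001]
force: [0.5, -0.1, -0.4]
gripper_width: 0.0249
gripper_force: 41.4
t 6.08 tcp [ 0.5096 -0.0973  0.196 ] yawx 81.54 zax [-2.9e-03 -2.0e-04 -1.0e+00] DELTA [-0.1061 -0.0016  0.0161] turn 0.0041 F [ 0.55 -0.1  -0.43] w 0.0249
```

```bash
python3 -m jog '[[-0.025,0,0,0.004,0.02],[-0.05,0,0,0.004,0.02],[-0.075,-0.001,0.005,0.004,0.02],[-0.095,-0.0015,0.01,0.004,0.02],[-0.106,-0.0015,0.016,0.004,0.02]]' >/dev/null
python3 -m jog '[[0,0,0,0,0.02],[0,0,0,0,0.02],[0,0,0,0,0.02],[0,0,0,0,0.02],[0,0,0,0,0.02]]' >/dev/null
python3 -c "
from h import *
delta(.4924,-.202,.155,81.3)"
```

```text
t 6.92 tcp [ 0.4945 -0.1991  0.1818] yawx 81.55 zax [ 5.e-04  1.e-04 -1.e+00] DELTA [-0.0032 -0.0017  0.0268] turn 0.0044 F [ 0.06  0.17 -0.04] w 0.0251
```

```bash
python3 -m jog '[[-0.001,0,0.008,0.004,0.02],[-0.003,-0.0015,0.016,0.004,0.02],[-0.003,-0.0015,0.024,0.004,0.02],[-0.003,-0.0015,0.026,0.004,0.02],[-0.003,-0.0015,0.026,0.004,0.02]]' >/dev/null
python3 -m jog '[[0,0,0,0,0.02],[0,0,0,0,0.02],[0,0,0,0,0.02],[0,0,0,0,0.02],[0,0,0,0,0.02]]' >/dev/null
python3 -c "
from h import *
delta(.4924,-.202,.155,81.3)
im,m=snap('wrist','w4.png')
crop(im,140,130,340,280,4,'c4.png')"
```

```text
t 7.75 tcp [ 0.4924 -0.2029  0.1558] yawx 81.23 zax [ 6.e-04 -2.e-04 -1.e+00] DELTA [ 0.0009 -0.0001  0.0008] turn -0.0012 F [-0.   -0.73 -0.78] w 0.0246
```

View pics/c4.png

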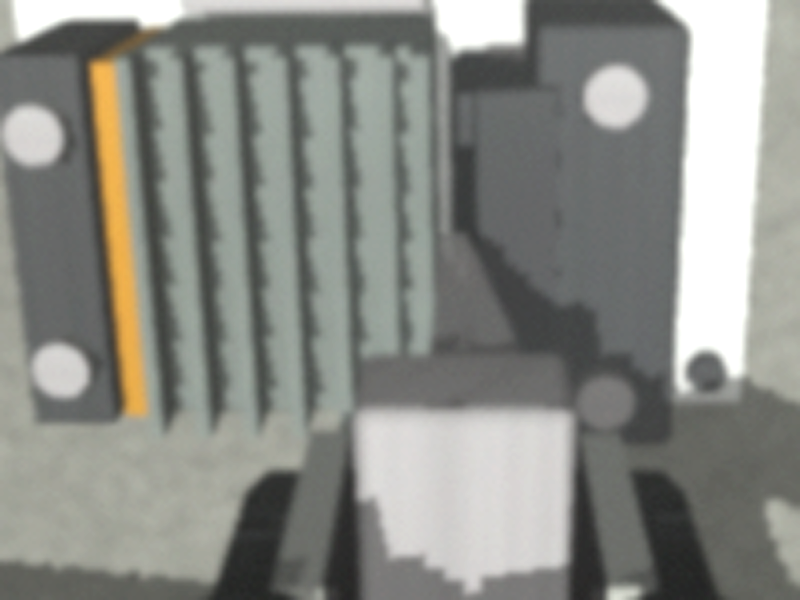

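```bash
python3 - <<'E'
from h import *
im,m=load('w4.png')
c=np.radians(-8.7); R=np.array([[np.cos(c),-np.sin(c)],[np.sin(c),np.cos(c)]]); o=np.array([.4748,-.1993])
for n,(u,v),z in [('cheek edge up',(474,92),.064),('cheek edge',(476,225),.064),('mod edge up',(430,60),.056),('mod edge',(434,230),.056),('mod edge dn',(433,330),.056),('tip L',(440,234),.0868),('tip R',(463,234),.0868),('shank L under head',(434,345),.153),('shank R',(517,345),.153),('headtopL',(357,408),.171),('headtopR',(573,408),.171)
 ,('hole',(616,97),.064),('corner',(766,0),.008),('ear up',(458,90),.06),('hole',(706,370),.008)]:
    p=onz(m,(140+u/4-.375,130+v/4-.375),z)[:2]; print(n,p.round(4),(R.T@(p-o)*1000).round(1))
s=sensors.observe();print('tcp',R.T@(s['ee_pos'][:2]-o)*1000)
E
```

```text
cheek edge up [ 0.4986 -0.1699] [19.1 32.6]
cheek edge [ 0.4951 -0.1962] [19.6  6.1]
mod edge up [ 0.4909 -0.164 ] [10.6 37.3]
mod edge [ 0.4861 -0.1985] [11.1  2.5]
mod edge dn [ 0.4824 -0.2202] [ 10.7 -19.5]
tip L [ 0.4893 -0.1898] [12.9 11.6]
tip R [ 0.4934 -0.1904] [17.  11.6]
shank L under head [ 0.4909 -0.1831] [13.4 18.4]
shank R [ 0.5012 -0.1847] [23.9 18.4]
headtopL [ 0.4827 -0.1819] [ 5.2 18.4]
headtopR [ 0.5067 -0.1856] [29.5 18.4]
hole [ 0.5252 -0.175 ] [46.2 31.7]
corner [ 0.5674 -0.17  ] [87.1 43. ]
ear up [ 0.4955 -0.1699] [16.  32.2]
hole [ 0.545  -0.2609] [ 78.7 -50.3]
tcp [17.89342709 -0.89089007]
```

The crop shows the key's tip at about (451,232), over the dark slot between the module edge (434) and the cheek edge (476). The gap is about 8.7 mm and the tip is centred in it. Lowering now.

```bash
python3 -m jog '[[0.0015,0,0.006,0,0.02],[0.0015,-0.0003,0.012,0,0.02],[0.0015,-0.0003,0.018,0,0.02],[0.0015,-0.0003,0.024,0,0.02],[0.0015,-0.0003,0.028,0,0.02]]'
python3 -m jog '[[0,0,0.003,0,0.02],[0,0,0.006,0,0.02],[0,0,0.009,0,0.02],[0,0,0.009,0,0.02],[0,0,0.009,0,0.02]]'
```

```text
time: 8.22
ee_pos: [0.4915, -0.201, 0.1263]
orientation: [-0.001, 0.759, 0.651, -0.0]
force: [-0.6, -0.1, -0.6]
gripper_width: 0.0249
gripper_force: 41.4
time: 8.63
ee_pos: [0.4921, -0.2013, 0.1184]
orientation: [-0.0, 0.759, 0.651, -0.0]
force: [0.2, -0.6, -0.6]
gripper_width: 0.0246
gripper_force: 41.4
```

```bash
python3 -m jog '[[0,0,0.002,0,0.02],[0,0,0.004,0,0.02],[0,0,0.006,0,0.02],[0,0,0.006,0,0.02],[0,0,0.006,0,0.02]]' | grep -E "pos|^force"
python3 -m jog '[[0,0,0.001,0,0.02],[0,0,0.002,0,0.02],[0,0,0.003,0,0.02],[0,0,0.003,0,0.02],[0,0,0.003,0,0.02]]'| grep -E "pos|^force"
```

```text
ee_pos: [0.4919, -0.2012, 0.1124]
force: [0.4, -0.6, -1.4]
ee_pos: [0.492, -0.2012, 0.1094]
force: [0.3, -0.3, -0.4]
```

```bash
for i in 1 2 3; do python3 -m jog '[[0,0,0.001,0,0.02],[0,0,0.002,0,0.02],[0,0,0.002,0,0.02],[0,0,0.002,0,0.02]]' | grep -E "pos|^force"; done
```

```text
ee_pos: [0.4918, -0.2012, 0.1073]
force: [-0.8, -0.4, -1.1]
ee_pos: [0.4916, -0.2011, 0.1053]
force: [-1.2, -0.2, -0.7]
ee_pos: [0.4914, -0.2011, 0.1032]
force: [-3.7, -0.5, -0.2]
```

The cheek is now touched (Fx −3.7 N), so the key is almost seated. Releasing.

```bash
python3 -m jog '[[0,0,0,0,0.028],[0,0,0,0,0.035],[0,0,0,0,0.045],[0,0,0,0,0.06],[0,0,0,0,0.06]]' 20
python3 -m jog '[[0,0,0,0,0.06],[0,0,0,0,0.06],[0,0,-0.02,0,0.06],[0,0,-0.04,0,0.06],[0,0,-0.07,0,0.06]]' >/dev/null
python3 -m jog '[[0,0,-0.02,0,0.06],[-0.02,0,-0.02,0,0.06],[-0.03,0,-0.02,0,0.06],[-0.03,0,-0.02,0,0.06],[-0.03,0,-0.02,0,0.06]]' 
python3 -c "
from h import *
delta(.4924,-.202,.155,81.3)
im,m=snap('wrist','w5.png')
im2,_=snap('scene','s5.png')
A=cv2.resize(im[100:300,120:380],(780,600)); 
B=cv2.resize(im2[145:210,170:250],(400,325),interpolation=cv2.INTER_CUBIC); 
A=cv2.resize(A,(400,308)); C=np.vstack([A,B[:290]]); cv2.imwrite('pics/c5.png',C[:,:,::-1])"
```

```text
time: 10.88
ee_pos: [0.4929, -0.2015, 0.1039]
orientation: [0.001, 0.759, 0.651, 0.0]
force: [0.4, 0.8, 0.7]
gripper_width: 0.0598
gripper_force: 0.0
time: 11.72
ee_pos: [0.4868, -0.2309, 0.1926]
orientation: [-0.001, 0.76, 0.65, -0.0]
force: [-0.0, -0.4, -0.1]
gripper_width: 0.0601
gripper_force: 0.0
t 11.72 tcp [ 0.4868 -0.2309  0.1926] yawx 81.16 zax [-0.0015  0.0013 -1.    ] DELTA [0.0294 0.0012 0.0376] turn -0.0025 F [-0.04 -0.39 -0.08] w 0.0601
```

View pics/c5.png

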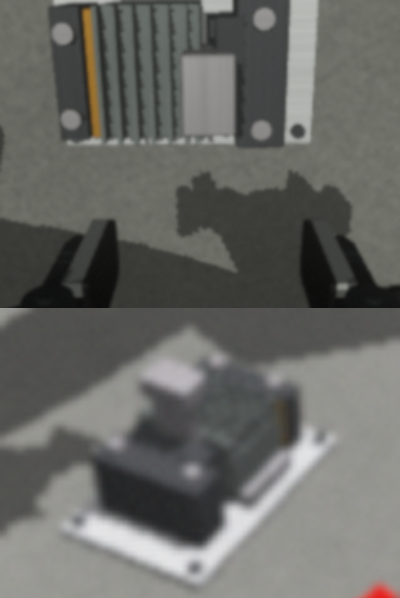

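The key stands upright in the slot with its head level: (182–236, 53–135) in the wrist crop. Next I'll locate the head centre and go over it with the fingers closed.

```bash
python3 - <<'E'
from h import *
im,m=load('w5.png'); g=im.astype(int).min(2)
c=np.radians(-8.7); R=np.array([[np.cos(c),-np.sin(c)],[np.sin(c),np.cos(c)]]); o=np.array([.4748,-.1993])
M=np.zeros(g.shape,np.uint8); x0,y0,x1,y1=232,130,282,195; M[y0:y1,x0:x1]=g[y0:y1,x0:x1]>125
for k in cv2.findContours(M,0,1)[0]:
  if cv2.contourArea(k)>200:
    for z in(.113,.118):
      W=np.array([R.T@(onz(m,p,z)[:2]-o) for p in k[:,0].astype(float)]); r=cv2.minAreaRect((W*1000).astype(np.float32)); print(z,r,k[:,0].min(0),k[:,0].max(0))
print(g[165,225:285].tolist())
for p in((.0175,0),): q=o+R@p; delta(q[0],q[1],.135,81.3)
E
```

```text
0.113 ((15.211587905883789, -2.705717086791992), (23.518800735473633, 43.015323638916016), 0.7713644504547119) [238 136] [271 193]
0.118 ((15.238645553588867, -1.4823780059814453), (22.99004364013672, 42.04824447631836), 0.7713645100593567) [238 136] [271 193]
[95, 98, 99, 101, 102, 94, 75, 60, 65, 82, 93, 96, 97, 110, 127, 138, 142, 145, 143, 143, 142, 142, 141, 140, 140, 137, 136, 135, 136, 137, 139, 141, 142, 143, 142, 142, 141, 140, 140, 142, 140, 141, 139, 138, 140, 137, 127, 102, 72, 51, 45, 44, 47, 53, 60, 66, 68, 68, 67, 67]
t 11.82 tcp [ 0.4867 -0.2302  0.1924] yawx 81.23 zax [-0.002   0.0015 -1.    ] DELTA [0.0287 0.0011 0.0575] turn -0.0013 F [-0.75  0.55 -0.55] w 0.0598
```

```bash
python3 -m jog '[[0.01,-0.0005,0,-0.001,0],[0.02,-0.0005,0,-0.001,0],[0.0285,-0.001,0.01,-0.001,0],[0.0285,-0.001,0.03,-0.001,0],[0.0285,-0.001,0.045,-0.001,0]]' 40 >/dev/null
python3 -m jog '[[0,0,0.005,0,0],[0,0,0.01,0,0],[0,0,0.01,0,0],[0,0,0.01,0,0],[0,0,0.01,0,0]]' 
python3 -c "
from h import *
c=np.radians(-8.7); R=np.array([[np.cos(c),-np.sin(c)],[np.sin(c),np.cos(c)]]); o=np.array([.4748,-.1993])
q=o+R@(.0155,-.0005); delta(q[0],q[1],.12,81.3)"
```

```text
time: 12.65
ee_pos: [0.4915, -0.2027, 0.1394]
orientation: [0.001, 0.759, 0.651, 0.0]
force: [0.2, -0.7, 0.1]
gripper_width: -0.0
gripper_force: 0.0
t 12.65 tcp [ 0.4915 -0.2027  0.1394] yawx 81.29 zax [ 1.5e-03 -5.0e-04 -1.0e+00] DELTA [ 0.0004 -0.0016  0.0194] turn -0.0001 F [ 0.17 -0.67  0.06] w -0.0
```

```bash
python3 -m jog '[[0,-0.0015,0.005,0,0],[0,-0.0015,0.01,0,0],[0,-0.0015,0.015,0,0],[0,-0.0015,0.018,0,0],[0,-0.0015,0.018,0,0]]' | grep -E "pos|^force"
for i in 1 2 3; do python3 -m jog '[[0,0,0.0005,0,0],[0,0,0.001,0,0],[0,0,0.0015,0,0],[0,0,0.0015,0,0]]' | grep -E "pos|^force"; done
```

```text
ee_pos: [0.4886, -0.2021, 0.1195]
force: [-1.5, 0.2, 0.0]
ee_pos: [0.4895, -0.2024, 0.1191]
force: [1.4, -0.1, -0.1]
ee_pos: [0.4893, -0.2024, 0.1174]
force: [1.1, -0.3, -0.1]
ee_pos: [0.4893, -0.2023, 0.1159]
force: [-0.3, 0.3, 0.3]
```

```bash
for i in 1 2 3 4; do python3 -m jog '[[0,0,0.0005,0,0],[0,0,0.001,0,0],[0,0,0.001,0,0],[0,0,0.001,0,0]]' | grep -E "pos|^force"; done
```

```text
ee_pos: [0.4894, -0.2023, 0.115]
force: [0.3, -0.3, -0.1]
ee_pos: [0.4894, -0.2024, 0.1143]
force: [-1.8, 0.0, 3.8]
ee_pos: [0.4893, -0.2024, 0.113]
force: [-1.8, -0.2, 3.6]
ee_pos: [0.4891, -0.2023, 0.1118]
force: [-1.8, 0.3, 3.4]
```

```bash
for i in 1 2 3; do python3 -m jog '[[0,0,0.0005,0,0],[0,0,0.001,0,0],[0,0,0.001,0,0],[0,0,0.001,0,0]]' | grep -E "pos|^force"; done
```

```text
ee_pos: [0.4891, -0.2023, 0.1109]
force: [-2.6, -0.3, 2.6]
ee_pos: [0.4892, -0.2023, 0.1099]
force: [-3.2, 0.8, 3.4]
ee_pos: [0.4893, -0.2023, 0.1089]
force: [-2.7, 0.2, 4.0]
```

```bash
for i in 1 2; do python3 -m jog '[[0,0,0.0005,0,0],[0,0,0.001,0,0],[0,0,0.001,0,0],[0,0,0.001,0,0]]' | grep -E "pos|^force"; done
```

```text
ee_pos: [0.4891, -0.2023, 0.108]
force: [-3.6, 0.2, 5.2]
ee_pos: [0.4889, -0.2023, 0.1071]
force: [-4.6, 0.4, 5.6]
```

```bash
python3 -m jog '[[0,-0.0005,0,0,0],[0,-0.001,0,0,0],[0,-0.001,0,0,0]]' | grep -E "pos|^force"; python3 -m jog '[[0,0,0.0005,0,0],[0,0,0.0005,0,0],[0,0,0.0005,0,0]]' | grep -E "pos|^force"
```

```text
ee_pos: [0.4894, -0.2024, 0.1069]
force: [-0.4, 0.4, 0.4]
ee_pos: [0.4888, -0.2023, 0.1063]
force: [-0.8, 0.6, -0.6]
```

```bash
for i in 1 2 3; do python3 -m jog '[[0,0,0.0005,0,0],[0,0,0.001,0,0],[0,0,0.001,0,0],[0,0,0.001,0,0]]' | grep -E "time|pos|^force"; done
```

```text
time: 17.9
ee_pos: [0.4884, -0.2022, 0.1054]
force: [0.2, 0.1, 0.1]
time: 18.23
ee_pos: [0.4885, -0.2023, 0.1052]
force: [-2.1, 0.3, 5.5]
time: 18.57
ee_pos: [0.4885, -0.2024, 0.1049]
force: [-2.8, 0.8, 10.6]
```

```bash
python3 -m jog '[[0,0,0.0002,0,0],[0,0,0.0004,0,0],[0,0,0.0004,0,0],[0,0,0.0004,0,0],[0,0,0.0004,0,0]]' | grep -E "time|pos|^force"; python3 -m jog '[[0,0,0,0,0],[0,0,0,0,0]]' | grep -E "pos|^force"
```

```text
time: 18.98
ee_pos: [0.4885, -0.2024, 0.1049]
force: [-3.2, 0.7, 11.4]
ee_pos: [0.4885, -0.2024, 0.1048]
force: [-3.5, 0.7, 11.3]
```

```bash
python3 -m jog '[[0,0,0.0001,0,0],[0,0,0.0003,0,0],[0,0,0.0003,0,0],[0,0,0.0003,0,0],[0,0,0.0003,0,0]]' | grep -E "time|pos|^force"; python3 -m jog '[[0,0,-0.001,0,0],[0,0,-0.002,0,0],[0,0,-0.003,0,0],[0,0,-0.004,0,0],[0,0,-0.004,0,0]]' | grep -E "pos|^force"
```

```text
time: 19.57
ee_pos: [0.4884, -0.2024, 0.1048]
force: [-4.4, 0.6, 13.6]
ee_pos: [0.4884, -0.2022, 0.1067]
force: [0.9, -0.5, -0.9]
```

One re-press to confirm it's jammed, with the lateral drag relieved first.

```bash
python3 -m jog '[[0,-0.0003,0,0,0],[0,-0.0003,0.0005,0,0],[0,-0.0003,0.001,0,0],[0,-0.0003,0.0015,0,0],[0,-0.0003,0.0015,0,0]]' | grep -E "time|pos|^force"; for i in 1 2; do python3 -m jog '[[0,0,0.0004,0,0],[0,0,0.0008,0,0],[0,0,0.0008,0,0],[0,0,0.0008,0,0]]' | grep -E "pos|^force"; done
```

```text
time: 20.4
ee_pos: [0.488, -0.2021, 0.1051]
force: [-0.2, -0.6, 0.6]
ee_pos: [0.4881, -0.2022, 0.1048]
force: [-1.0, -0.2, 3.1]
ee_pos: [0.4881, -0.2022, 0.1048]
force: [-2.4, 0.3, 9.1]
```

```bash
python3 -m jog '[[0,0,0.0003,0,0],[0,0,0.0006,0,0],[0,0,0.0006,0,0],[0,0,0.0006,0,0],[0,0,0.0006,0,0]]' | grep -E "time|pos|^force"
```

```text
time: 21.48
ee_pos: [0.4882, -0.2022, 0.1047]
force: [-3.7, 1.4, 14.2]
```

```bash
python3 -m jog '[[0,0,-0.002,0,0],[0,0,-0.005,0,0],[0,0,-0.015,0,0],[0,0,-0.035,0,0],[0,0,-0.06,0,0]]' >/dev/null; python3 -m jog '[[0,0,-0.02,0,0],[-0.02,0,-0.03,0,0],[-0.03,0,-0.03,0,0],[-0.03,0,-0.03,0,0],[-0.03,0,-0.03,0,0]]' | grep -E "time|pos|^force"
python3 - <<'E'
from h import *
im,m=snap('wrist','w6.png'); crop(im,120,90,380,285,3,'c6.png')
E
```

```text
time: 22.32
ee_pos: [0.483, -0.2319, 0.1923]
force: [0.2, 0.1, 0.7]
```

View pics/c6.png

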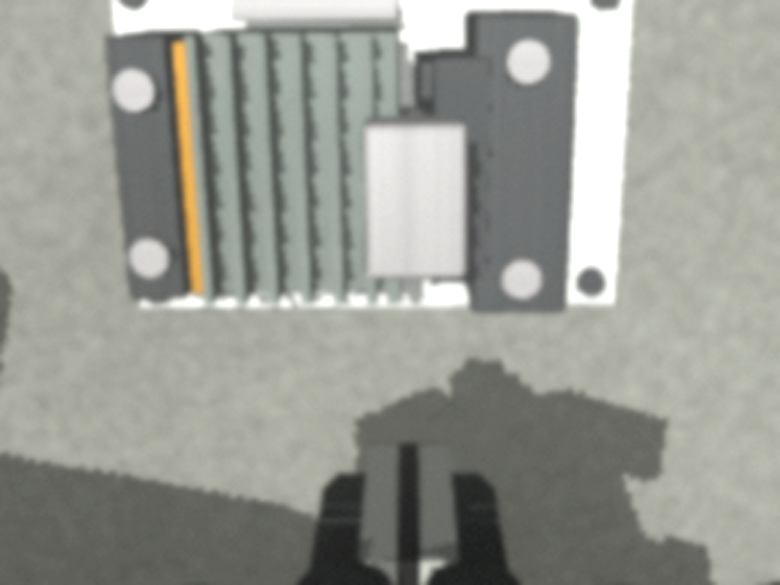

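The key stands square in the slot, head at (365–467, 122–277). The module sits square against the brass pad and the hand is clear, so I'm handing in.

```bash
python3 -c "
from workcell import manip
print(manip.close_job())"
```

```text
the job is handed in; nothing more can be done
None
```

The thick wedge key is in the slot, pressed down to about 14 N (slightly over the 12 N target) with no spring-back on a second press. The module is back against its stop pad, the hand is clear and the job is handed in; no verdict came back and I could not measure the squeeze on the module directly.

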